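# Push the snap-setting board home into its notches and turn the button over it

### The job

The snap-setting board has been left drawn back in its wooden frame. With the fingertips, push it by its lip along the rails until it drops into the locating notches and lies flat, with the tin and the punch still riding on it; then push the wooden turn-button round until it stands square across over the board's edge, so that the board cannot jump under the mallet. Only push: pick nothing up and leave everything else on the table alone.

Things in the scene. Friction and masses are not known exactly. Their poses are not given: they have to be found in the camera images.
- frame: Fixed wooden frame, open above, 380 x 180 x 58 mm. Origin on the table, mid-width; ends at x -185 and +195 mm. x: the way to push the board (roughly to the robot's right); z up. Runners at y +-52 to 72 mm, top 46 mm above the table; guide cheeks outside them, y +-72 to 90 mm, top 58 mm. Between the runners it is empty but for a stretcher 24 mm high at each end.
- notch_rear (a point): Middle (y = 0) between the two rear notches, level with the runners' top: frame x -5, y 0, z 46 mm. A notch in each runner takes the board's rear cleat: 24 mm long, 10 mm deep.
- notch_front (a point): The same for the two front notches, which take the board's front cleat: frame x +155, y 0, z 46 mm.
- board: Loose plywood board, about 0.6 kg, 220 x 140 x 10 mm, between the cheeks with 2 mm play a side. Origin: centre of the plate's underside; axes as the frame's. Starts at frame z 53 mm, drawn back 60 to 130 mm; home it is at frame x 75 (+-3 play), y 0, z 46 mm: 7 mm lower, flat on the runners. On top: push lip at the -x end; steel anvil 60 mm across, 16 mm high, at x 55, y 4 mm.
- cleat_rear (a point): Middle of the underside of the board's rear cross cleat (board x -80, z -7 mm). Cleats are 18 mm long (x), 7 mm deep, 138 mm wide; the front one is at board x +80 mm. They ride on the runners and drop into the notches.
- lip_top (a point): Middle of the top edge of the push lip's rear face, the face to push in the frame's +x: board x -110, y 0, z 32 mm. The lip is a dark wooden strip 12 x 90 mm, 22 mm high above the plate. Sliding takes about 3 to 8 N; as the cleats drop the lip sinks 7 mm, then the notch ends stop the board and the force jumps.
- button (a joint): Turn-button angle, rad. 0: it points along its cheek to the frame's -x. Negative (stop -0.9): outward, away from the board (starts -0.5 to -0.05). 1.57: square across, pointing to the frame's +y over the board. Its direction in the frame is (-cos, sin) of the angle: clockwise from above as it grows. Stops at 1.75; stays where left; about 1 N at its tip moves it.
- button_pivot (a point): Pivot of the turn-button at half its thickness, on the -y cheek: frame x 85, y -81, z 65.5 mm. Dark wooden bar 18 mm wide, 14 mm thick, ends rounded 9 mm about pivot and tip. Underside 58.5 mm above the table: 2.5 mm above a seated board's top, 4.5 mm below the top of one not dropped, which blocks it.
- button_tip (a point): Centre of the turn-button's round free end, at half its thickness, 46 mm from the pivot.
- tin: Loose open tin of snap parts, 60 mm across, 20 mm high, standing on the board at about x = -55, y = 22 mm of it; origin under its centre. It rides along.
- punch: Loose steel punch, 14 x 110 x 14 mm, lying on the board along its length at about x = 40, y = 55 mm; origin under its middle. It rides along.
- mallet: Rawhide mallet lying to the right of the frame, 291 x 70 x 48 mm; origin under its middle; leave alone.
- weight: Knob weight behind the frame, 48 mm across, 62 mm high; leave alone.
- spool: Thread spool behind the frame, 44 mm across, 56 mm high; leave alone.
- chisel: Stitching chisel lying to the left of the frame, 22 x 110 x 19 mm; leave alone.
- wax: Cake of beeswax to the left of the frame, 34 x 55 x 18 mm; leave alone.
- tin2: Second tin of snap parts, on the table behind the frame, 60 mm across, 20 mm high; leave alone.
Mind the look-alikes: they are no part of the job. Leave any pink or purple look-alike of the tin alone.

How it is judged:
By the outcome, as a careful person would: the job done as asked, in the order asked, and still so for the second after the job is handed in, with the robot touching nothing.
It also fails if it takes over 48 s, if anything falls off the work surface, if the arm or the gripper's body presses on something with over 40 N, if the wrist force passes 120 N, or if a joint passes its speed limit or range.

### The arm

A 7-joint arm with a two-finger parallel gripper is mounted at the origin on a cart in front of the work surface, level with it; the furniture and walls round the work are solid. World frame = base frame: x ahead of the robot, y to its left, z up, the work surface at z = 0. Lengths are in mm, angles in rad, forces in N, time in s.
With the tool pointing down it reaches from about 350 to 900 mm from the base axis. Payload 19.9 kg.
Tool frame: the origin (TCP) lies between the finger pads; the fingertips stand 14 mm ahead of it and the grasp point (between the pads) lies 5 mm behind it (nose_length is the distance from the TCP to the fingertips, in mm); x points along the fingers, z is the direction in which the jaws open and shut, and the axes are right-handed (so a half turn about x gives the same grasp; the last joint's range is limited). The gripper opens to 85 mm and grips with 20 to 120 N. Pads are 22 mm wide; open, the fingers measure 114 mm over their backs; the gripper's body (76 mm by 85 mm) begins 54 mm behind the grasp point. The pads swing forward as they close: fully open they stand 13 mm farther back than shut.
Start: joints at [-1.373, 0.417, -0.01, 1.614, 0.005, 1.111, -0.053], TCP at [148.433, 607.1, 245.26] pointing down, gripper open.
Joint ranges: [-2.81, 2.81], [-0.39, 2.02], [-1.27, 1.25], [0.06, 2.57], [-1.19, 4.33], [0.19, 2], [-2.82, 2.82]. Speed limits (rad/s): [1.89, 1.89, 2.39, 2.39, 3.01, 3.01, 3.01].

### API

Orientations are given as a rotation vector (axis times angle).
In Python, from cell import state, read_camera, camera_model, sign_off, nose_length gives the robot as it stands.
- The arm moves only by the shell command python3 -m pendant 'ROWS' [FORCE]. ROWS is JSON, a list of rows, each a list of 7 numbers: the shift along the tool's x, y, z in units of 3 cm (1.0 is 3 cm), then the turn, a rotation vector about the tool's x, y, z in units of 0.08 rad (1.0 is 0.08 rad), then the closure, from 0 (fully open) to 1 (shut). In form: [[tx, ty, tz, wx, wy, wz, gripper], ...]. A call has 1 to 5 rows; each row shifts and turns the pose as measured when the row begins, along the tool's axes as they then stand; what a row does not reach is not made up. A row lasts 1/12 s, in which the tool goes at most 41.7 mm and 7.16 degrees, less where a joint would pass 70% of its speed; a pose out of reach is approached as far as the arm can. A call with a number of a shift or a turn outside -1 to 1 is refused whole. A call with a gripper value outside its range is refused whole. The fingers move at their own pace and stop on an object; FORCE is the grip in N (left out, the last holds). Time passes only in rows, so rows that do not move let the fingers close. It gives the time, the measured TCP pose, the force and the opening at its end, in the units of the state.
- state(): the state, without advancing time (a new reading comes with each control period).
- read_camera(name): name is "scene" or "top" or "wrist"; returns the picture (480x640x3 uint8, blue, green, red); there is no depth.
- camera_model(name): a dict with "fov_y" (degrees; the focal length in pixels is half the picture's height over the tangent of half this angle, whatever the lens; pixels are square), "cx", "cy" (the principal point, pixels), "pose" (4x4, takes a point from camera to world coordinates). Camera axes: x right, y up, looking along -z (the intrinsics and any distortion apply to the point x, -y, -z); pixel columns grow to the right and rows downward; lengths in mm; the calibration is good to about 2 mm. A picture is of the moment at which its call begins: read the wrist's pose just before it. camera_model takes no time and is no camera call; for the wrist camera it gives the pose at the moment of the call.
- sign_off(): hands the job in, once; it reports no verdict.
The state is a dict: "clock": time; "qpos": joint angles; "joint_velocities": joint speeds; "effort": joint torques, N m; "position": TCP position; "eef_rot": TCP orientation; "force": force on the tool from outside, world axes, zero at the start; "torque": the same for the moment, N m; "finger_gap": finger opening in mm.
Only numpy, scipy, OpenCV 4.12 (cv2) and the standard library are available. Lean on these libraries where they do the work, as an engineer would, in place of code of your own. Each camera call takes 0.05 s, during which the arm holds its last target.

## Working session

There is one attempt and no reset: what is moved stays moved. The work goes in short steps, Python scripts to look and compute and a shell command to move; the robot and the scene stay as the last step left them, time stands still between calls to the robot, and variables do not carry over. Pictures are saved under pics/ and viewed, and the job is handed in when it is done.

```bash
ls; mkdir -p pics; python3 - <<'E'
from cell import *
import cv2,numpy as np
np.set_printoptions(precision=3,suppress=True)
print(state()); print(nose_length if not callable(nose_length) else nose_length())
for n in ("scene","top","wrist"):
    m=camera_model(n); print(n,m)
    cv2.imwrite(f"pics/{n}0.png",read_camera(n))
E
```

```text
pics
{'clock': 0.0, 'qpos': array([-1.373,  0.418, -0.01 ,  1.614,  0.005,  1.111, -0.053]), 'joint_velocities': array([-0.001,  0.   , -0.001, -0.001,  0.001, -0.002,  0.001]), 'effort': array([  0.   , -86.443,   0.679, -43.491,   0.019,   0.007,  -0.   ]), 'position': array([148.367, 606.796, 244.653]), 'eef_rot': array([-1.032,  1.314,  1.03 ]), 'force': array([ 0.878, -0.171,  0.89 ]), 'torque': array([-0.017, -0.006, -0.04 ]), 'finger_gap': 85.16368355210464}
14.0
scene {'fov_y': 54.366788751519984, 'cx': 318.9968762863979, 'cy': 232.86453567439764, 'pose': array([[ -0.777,   0.463,  -0.427, 120.336],
       [ -0.63 ,  -0.578,   0.519, 577.296],
       [ -0.007,   0.672,   0.74 , 873.13 ],
       [  0.   ,   0.   ,   0.   ,   1.   ]])}
top {'fov_y': 46.59283234348766, 'cx': 321.555776558133, 'cy': 232.9880423162105, 'pose': array([[   0.013,    0.99 ,   -0.139,  367.35 ],
       [  -1.   ,    0.014,    0.002,   16.587],
       [   0.004,    0.139,    0.99 , 1647.418],
       [   0.   ,    0.   ,    0.   ,    1.   ]])}
wrist {'fov_y': 60.69773161690299, 'cx': 316.3590681366499, 'cy': 241.61842108487826, 'pose': array([[  0.238,  -0.93 ,  -0.282,  77.259],
       [  0.971,   0.227,   0.069, 625.103],
       [ -0.   ,  -0.29 ,   0.957, 372.913],
       [  0.   ,   0.   ,   0.   ,   1.   ]])}
```

View pics/scene0.png

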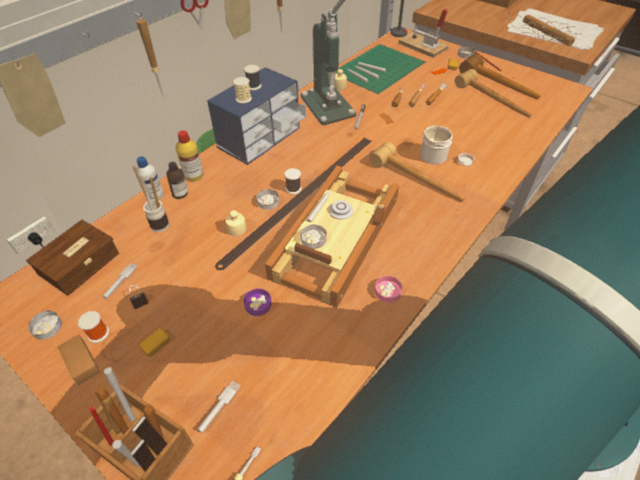

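View pics/top0.png

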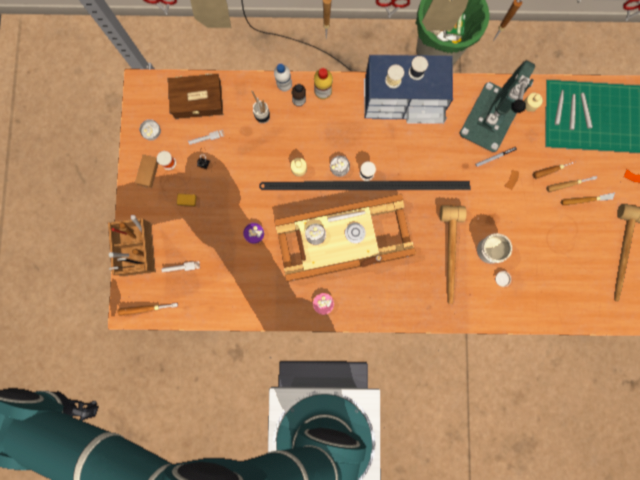

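View pics/wrist0.png

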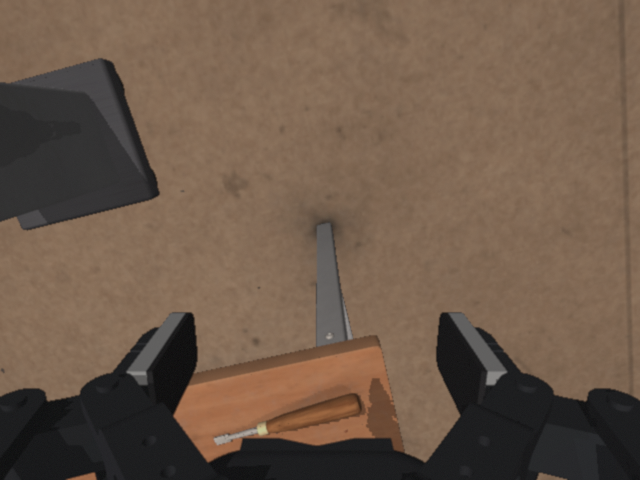

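Scene: the frame lies at about (335,235) in both views, with its lip end at scene (312,255) and top (298,238). The purple tin is at top (254,233) and the pink one at (323,303). I'll crop in closer.

```bash
cat > h.py <<'E'
from cell import *
import cv2,numpy as np
np.set_printoptions(precision=1,suppress=True)
def ray(m,u,v):
    f=240/np.tan(np.radians(m["fov_y"])/2)
    d=np.array([(u-m["cx"])/f,-(v-m["cy"])/f,-1.0]); P=np.array(m["pose"])
    return P[:3,3],P[:3,:3]@d
def onz(m,u,v,z):
    o,d=ray(m,u,v); return o+d*(z-o[2])/d[2]
def proj(m,p):
    f=240/np.tan(np.radians(m["fov_y"])/2);P=np.array(m["pose"])
    c=P[:3,:3].T@(np.array(p)-P[:3,3]); return np.array([m["cx"]+f*c[0]/-c[2],m["cy"]-f*c[1]/-c[2]])
E
python3 - <<'E'
from h import *
a=cv2.imread("pics/top0.png")[185:290,265:420]; cv2.imwrite("pics/topc.png",cv2.resize(a,None,fx=5,fy=5,interpolation=cv2.INTER_CUBIC))
a=cv2.imread("pics/scene0.png")[165:305,260:405]; cv2.imwrite("pics/scenec.png",cv2.resize(a,None,fx=4,fy=4,interpolation=cv2.INTER_CUBIC))
E
```

```text
(no output)
```

View pics/topc.png

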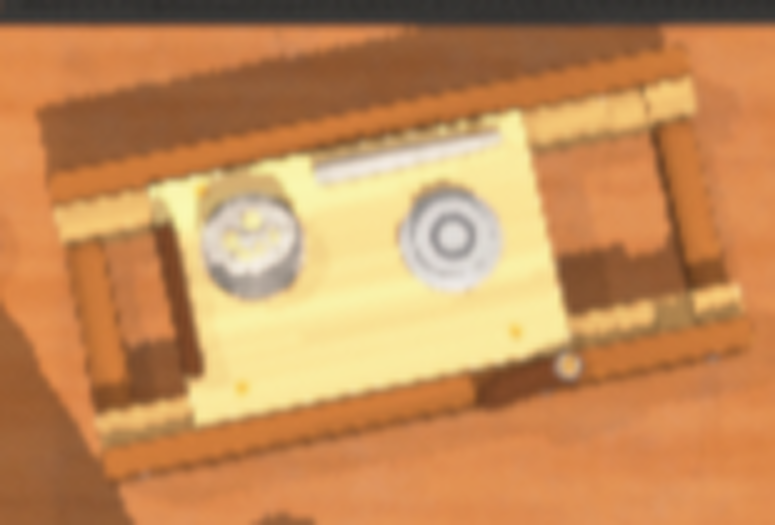

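View pics/scenec.png

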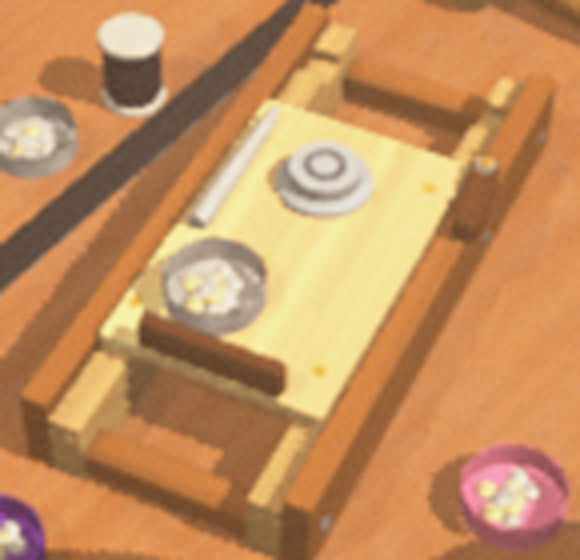

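```bash
python3 - <<'E'
from h import *
t=camera_model("top"); s=camera_model("scene")
T=lambda x,y,z:onz(t,265+x/5-.4,185+y/5-.4,z)
S=lambda x,y,z:onz(s,260+x/4-.4,165+y/4-.4,z)
print("top cheek corners +yL,+yR,-yL,-yR");
for p in [(50,178),(685,48),(110,478),(748,347)]: print(T(*p,58))
print("scene");
for p in [(24,400),(303,5),(288,508),(553,78)]: print(S(*p,58))
print("pivot",T(568,365,74),S(486,162,74))
print("lip rear top edge top", T(158,225,85),T(190,375,85)," scene",S(143,316,85),S(280,372,85))
print("board rear corners",T(150,188,63),T(198,425,63),S(100,335,63),S(320,418,63))
print("board front",T(520,112,63),T(568,345,63))
print("tin2cands pink",T((323-265)*5,(303-185)*5,20),"tip top",T(480,395,72),S(465,238,72))
E
```

```text
top cheek corners +yL,+yR,-yL,-yR
[626.3 149.6  58. ]
[ 708.1 -217.9   58. ]
[453.9 111.2  58. ]
[ 533.7 -252.8   58. ]
scene
[623.7 153.7  58. ]
[ 710.9 -212.6   58. ]
[464.6 119.3  58. ]
[ 538.9 -255.5   58. ]
pivot [ 520.4 -147.9   74. ] [ 521.2 -149.    74. ]
lip rear top edge top [595.8  85.5  85. ] [510.8  65.9  85. ]  scene [596.3  82.6  85. ] [511.7  66.5  85. ]
board rear corners [620.5  91.5  63. ] [484.4  61.5  63. ] [619.3  94.9  63. ] [485.6  64.1  63. ]
board front [ 667.9 -121.4   63. ] [ 533.  -149.1   63. ]
tin2cands pink [392.6   7.7  20. ] tip top [502.9 -98.2  72. ] [496.1 -89.9  72. ]
```

```bash
cat >> h.py <<'E'
from scipy.spatial.transform import Rotation as R
ex=np.array([.216,-.9764,0]);ex/=np.linalg.norm(ex);ey=np.array([-ex[1],ex[0],0]);O=np.array([581.,-46.5,0])
def fr(p): d=np.array(p)-O; return np.array([d@ex,d@ey,d[2]])
def wo(x,y,z): return O+x*ex+y*ey+np.array([0,0,z])
def plan(x,y,ztip,sgn=1,n=None):
    s=state(); r=R.from_rotvec(s["eef_rot"]); M=r.as_matrix()
    tgt=wo(x,y,ztip+nose_length())if callable(nose_length) else wo(x,y,ztip+nose_length)
    Rt=np.column_stack([[0,0,-1],np.cross(sgn*ey,[0,0,-1]),sgn*ey])
    d=M.T@(tgt-s["position"]); w=(r.inv()*R.from_matrix(Rt)).as_rotvec()
    np.set_printoptions(precision=3,suppress=True)
    print("t",s["clock"],"frame tcp",fr(s["position"]),"F",s["force"],"gap",s["finger_gap"]); print("shift units",d/30,"turn units",w/.08)
    print("Ffr",s["force"]@ex,s["force"]@ey,s["force"][2]); print(M)
E
python3 - <<'E'
from h import *
for z in (1,-1): plan(-175,0,120,z)
E
```

```text
t 0.15 frame tcp [-731.405 -281.284  244.822] F [ 1.045 -0.132 -0.371] gap 85.58523441100292
shift units [  3.707 -16.604 -12.495] turn units [13.916 -0.01   0.007]
Ffr 0.3543545360024445 0.9918856251964343 -0.3706665929837696
[[-0.    -0.971  0.237]
 [-0.001  0.237  0.971]
 [-1.    -0.    -0.001]]
t 0.15 frame tcp [-731.405 -281.284  244.822] F [ 1.045 -0.132 -0.371] gap 85.58523441100292
shift units [  3.707 -16.604 -12.495] turn units [-25.353  -0.008  -0.012]
Ffr 0.3543545360024445 0.9918856251964343 -0.3706665929837696
[[-0.    -0.971  0.237]
 [-0.001  0.237  0.971]
 [-1.    -0.    -0.001]]
```

```bash
python3 -m pendant '[[0,-1,-0.75,0,0,0,1],[0,-1,-0.75,0,0,0,1],[0,-1,-0.75,0,0,0,1],[0,-1,-0.75,0,0,0,1],[0,-1,-0.75,0,0,0,1]]' 40
python3 -m pendant '[[0,-1,-0.75,0,0,0,1],[0,-1,-0.75,0,0,0,1],[0,-1,-0.75,0,0,0,1],[0,-1,-0.75,0,0,0,1],[0,-1,-0.75,0,0,0,1]]'
python3 -c "from h import *; plan(-175,0,120)"
```

```text
clock: 0.57
position: [264.3, 461.6, 242.2]
eef_rot: [-1.04, 1.312, 1.042]
force: [0.6, 0.7, 0.1]
finger_gap: 25.2
clock: 0.98
position: [389.0, 309.7, 241.9]
eef_rot: [-1.04, 1.312, 1.043]
force: [1.3, 1.6, 0.3]
finger_gap: 0.1
t 0.9833 frame tcp [-389.26  -110.557  241.897] F [1.304 1.578 0.316] gap 0.1257069145577071
shift units [ 3.583 -6.41  -4.858] turn units [14.084 -0.055 -0.027]
Ffr -1.2587036419986106 1.613974352745481 0.3163385842623977
[[-0.004 -0.974  0.224]
 [-0.001  0.224  0.974]
 [-1.     0.004 -0.002]]
```

```bash
python3 -m pendant '[[0,-1,-0.75,0,0,0,1],[0,-1,-0.75,0,0,0,1],[0,-1,-0.75,0,0,0,1],[0,-1,-0.75,0,0,0,1],[0,0,0,1,0,0,1]]'
python3 -m pendant '[[0,0,0,1,0,0,1],[0,0,0,1,0,0,1],[0,0,0,1,0,0,1],[0,0,0,1,0,0,1],[0,0,0,1,0,0,1]]'
python3 -m pendant '[[0,0,0,1,0,0,1],[0,0,0,1,0,0,1],[0,0,0,1,0,0,1],[0,0,0,1,0,0,1],[0,0,0,1,0,0,1]]'
python3 -c "from h import *; plan(-175,0,120)"
```

```text
clock: 1.4
position: [492.6, 181.6, 242.1]
eef_rot: [-0.979, 1.344, 0.978]
force: [-0.5, -1.8, -0.9]
finger_gap: -0.1
clock: 1.82
position: [494.1, 177.2, 241.2]
eef_rot: [-0.654, 1.476, 0.651]
force: [0.4, -0.2, 0.2]
finger_gap: -0.2
clock: 2.23
position: [493.5, 176.8, 240.4]
eef_rot: [-0.328, 1.553, 0.322]
force: [-0.5, -1.2, -0.6]
finger_gap: -0.1
t 2.2333 frame tcp [-236.946  -37.156  240.43 ] F [-0.501 -1.182 -0.588] gap -0.11593388468715266
shift units [ 3.547 -2.258  0.838] turn units [ 2.449 -0.085  0.038]
Ffr 1.0458445650175472 -0.744665235151787 -0.5875606977631315
[[-0.005 -0.402  0.916]
 [-0.005  0.916  0.402]
 [-1.    -0.002 -0.007]]
```

```bash
python3 -m pendant '[[0,0,0,1,0,0,1],[0,0,0,1,0,0,1],[0,0,0,0.45,0,0,1],[0,-0.8,0.7,0,0,0,1],[0,-0.8,0.6,0,0,0,1]]'
python3 - <<'E'
from h import *
plan(-175,0,120)
cv2.imwrite("pics/w1.png",read_camera("wrist"))
E
```

```text
clock: 2.65
position: [538.9, 141.7, 239.7]
eef_rot: [-0.166, 1.573, 0.162]
force: [0.6, -0.1, 0.6]
finger_gap: 0.1
t 2.65 frame tcp [-192.857   -0.474  239.657] F [ 0.627 -0.086  0.59 ] gap 0.06601191017860018
shift units [ 3.522 -0.59   0.052] turn units [-0.107 -0.111  0.018]
Ffr 0.2193739309170158 0.5939353663132018 0.5896497696393064
[[-0.008 -0.208  0.978]
 [-0.003  0.978  0.208]
 [-1.    -0.002 -0.009]]
```

View pics/w1.png

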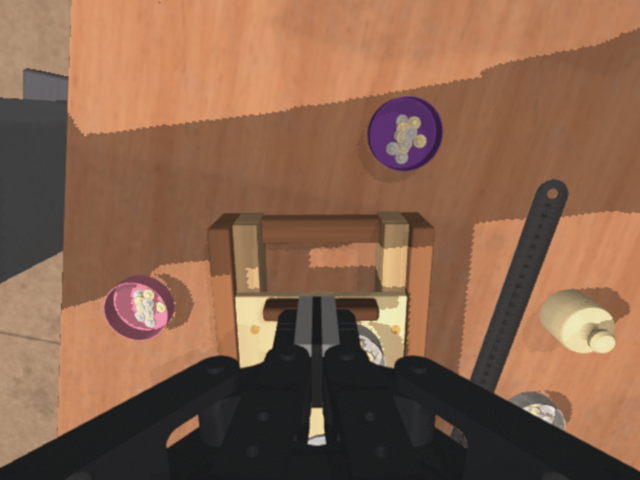

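The lip is the dark strip at wrist (320,310). It isn't the stretcher at (322,225), the turn-button (hidden here; scene (380,220)), or the steel rule at (520,300). The frame is centred at column 320, under the fingers at 318. I'll descend behind the lip.

```bash
python3 -m pendant '[[1,-0.3,0,0,0,0,1],[1,-0.3,0,0,0,0,1],[1,-0.2,0,0,0,0,1],[1,0,0,0,0,0,1],[1,0,0,0,0,0,1]]'
python3 - <<'E'
from h import *
plan(-155,0,66)
cv2.imwrite("pics/s1.png",cv2.resize(read_camera("scene")[165:305,220:405],None,fx=4,fy=4))
E
```

```text
clock: 3.12
position: [551.8, 110.1, 89.8]
eef_rot: [-0.16, 1.561, 0.155]
force: [1.8, 0.2, -0.3]
finger_gap: 0.1
t 3.1167 frame tcp [-159.251    5.287   89.794] F [ 1.82   0.161 -0.28 ] gap 0.07161521347928994
shift units [ 0.326 -0.143 -0.175] turn units [-0.208  0.043  0.043]
Ffr 0.2355457935017771 1.81194883516314 -0.2795850167392944
[[ 0.004 -0.2    0.98 ]
 [-0.003  0.98   0.2  ]
 [-1.    -0.003  0.003]]
```

View pics/s1.png

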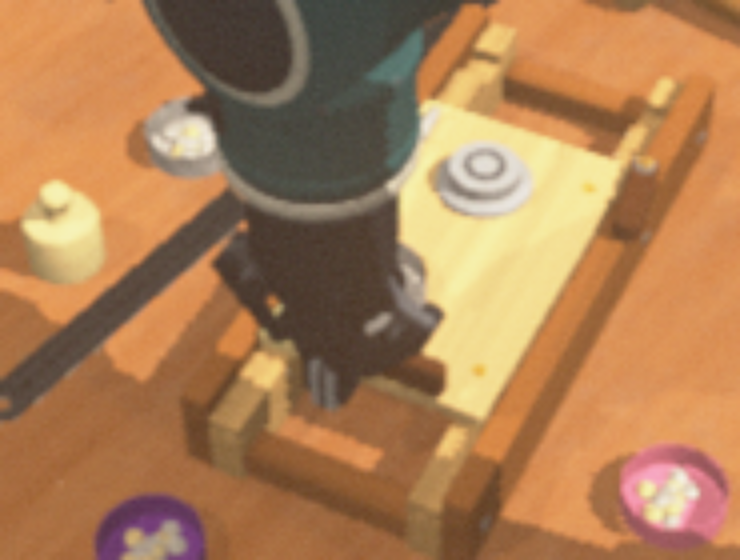

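```bash
python3 -m pendant '[[0.33,0,-0.18,-0.2,0,0,1],[0,-0.15,0,0,0,0,1],[0,-0.15,0,0,0,0,1],[0,-0.1,0,0,0,0,1],[0,-0.1,0,0,0,0,1]]'
python3 -m pendant '[[0,-0.1,0,0,0,0,1],[0,-0.1,0,0,0,0,1],[0,-0.1,0,0,0,0,1],[0,-0.1,0,0,0,0,1]]'
python3 - <<'E'
from h import *
plan(-125,0,66)
E
```

```text
clock: 3.58
position: [546.8, 92.7, 75.3]
eef_rot: [-0.175, 1.57, 0.166]
force: [0.2, -0.3, -0.8]
finger_gap: 0.4
clock: 3.92
position: [551.0, 81.2, 78.2]
eef_rot: [-0.173, 1.567, 0.168]
force: [-0.2, 3.1, -2.5]
finger_gap: -0.4
t 3.9167 frame tcp [-131.181   -1.684   78.167] F [-0.197  3.091 -2.508] gap -0.3601531431943464
shift units [-0.061 -0.206  0.056] turn units [-0.003 -0.037  0.036]
Ffr -3.060091367937444 0.4756892391460437 -2.5080015686709376
[[-0.002 -0.216  0.976]
 [-0.003  0.976  0.216]
 [-1.    -0.003 -0.003]]
```

```bash
python3 -m pendant '[[0,-0.12,0,0,0,0,1],[0,-0.16,0,0,0,0,1],[0,-0.2,0,0,0,0,1],[0,-0.2,0,0,0,0,1],[0,-0.2,0,0,0,0,1]]'
python3 -m pendant '[[-0.05,-0.2,0,0,0,0,1],[0,-0.2,0,0,0,0,1],[0,-0.2,0,0,0,0,1],[0,-0.15,0,0,0,0,1],[0,-0.1,0,0,0,0,1]]'
python3 - <<'E'
from h import *
plan(-60,0,66)
cv2.imwrite("pics/s2.png",cv2.resize(read_camera("scene")[165:305,220:405],None,fx=4,fy=4))
E
```

```text
clock: 4.33
position: [556.8, 55.1, 78.3]
eef_rot: [-0.174, 1.567, 0.172]
force: [-2.3, 4.5, -1.7]
finger_gap: -0.0
clock: 4.75
position: [562.9, 26.4, 80.0]
eef_rot: [-0.173, 1.568, 0.17]
force: [-0.4, 4.4, -1.5]
finger_gap: 0.3
t 4.75 frame tcp [-75.061  -1.973  79.956] F [-0.375  4.406 -1.475] gap 0.3491377268245403
shift units [-0.001 -0.502  0.065] turn units [ 0.01  -0.049  0.015]
Ffr -4.382871462500691 0.5850182055770796 -1.4754282246720687
[[-0.004 -0.217  0.976]
 [-0.002  0.976  0.217]
 [-1.    -0.001 -0.004]]
```

View pics/s2.png

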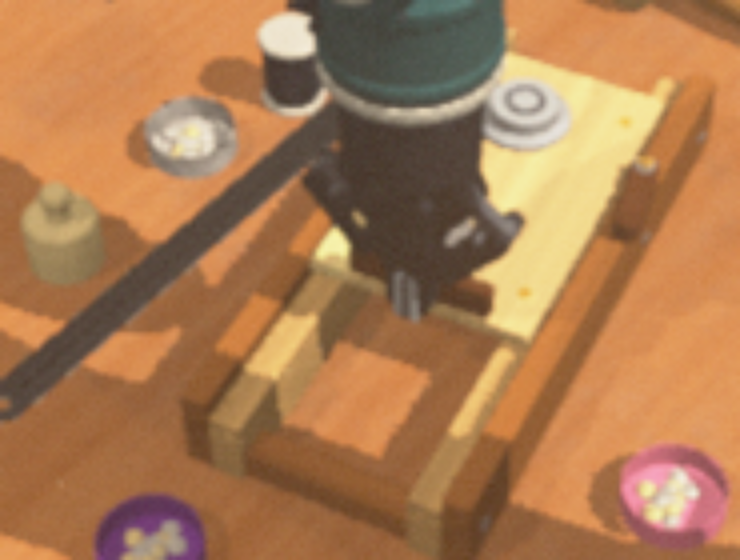

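Sliding well at about 4 N. About 33 mm remain, so I'll slow down.

```bash
python3 -m pendant '[[0,-0.12,0,0,0,0,1],[0,-0.16,0,0,0,0,1],[0,-0.16,0,0,0,0,1],[0,-0.14,0,0,0,0,1],[0,-0.1,0,0,0,0,1]]'
python3 -c "from h import *; plan(-40,0,66)"
python3 -m pendant '[[0,-0.1,0,0,0,0,1],[0,-0.1,0,0,0,0,1],[0,-0.1,0,0,0,0,1]]'
python3 -c "from h import *; plan(-40,0,66)"
```

```text
clock: 5.22
position: [567.5, 6.1, 80.0]
eef_rot: [-0.173, 1.568, 0.172]
force: [-1.5, 5.4, -0.2]
finger_gap: -0.0
t 5.2167 frame tcp [-54.265  -1.79   80.024] F [-1.526  5.357 -0.184] gap -0.017848997913321486
shift units [ 0.001 -0.476  0.059] turn units [ 0.024 -0.051  0.002]
Ffr -5.560119250628898 -0.3333320498878362 -0.1838983571267475
[[-0.004 -0.218  0.976]
 [-0.001  0.976  0.218]
 [-1.    -0.    -0.004]]
clock: 5.47
position: [569.6, -3.1, 80.0]
eef_rot: [-0.173, 1.568, 0.173]
force: [-1.1, 4.9, -0.6]
finger_gap: 0.0
t 5.4667 frame tcp [-44.822  -1.777  80.008] F [-1.101  4.85  -0.575] gap 0.00021465998273566503
shift units [-0.    -0.161  0.059] turn units [ 0.029 -0.053 -0.004]
Ffr -4.973648812263536 -0.027235582284506905 -0.5747469603086552
[[-0.004 -0.218  0.976]
 [-0.001  0.976  0.218]
 [-1.     0.    -0.004]]
```

```bash
python3 -m pendant '[[0,-0.1,0,0,0,0,1],[0,-0.08,0,0,0,0,1]]'
python3 -m pendant '[[0,-0.08,0,0,0,0,1]]'
python3 -m pendant '[[0,-0.08,0,0,0,0,1]]'
python3 -c "from h import *; plan(-35,0,66)"
```

```text
clock: 5.63
position: [570.4, -6.5, 80.0]
eef_rot: [-0.172, 1.569, 0.176]
force: [-9.6, 26.9, 10.0]
finger_gap: -0.0
clock: 5.72
position: [570.5, -6.4, 80.0]
eef_rot: [-0.171, 1.57, 0.181]
force: [-9.7, 20.0, 10.4]
finger_gap: -0.4
clock: 5.8
position: [570.5, -6.4, 80.0]
eef_rot: [-0.17, 1.572, 0.185]
force: [-8.0, 17.3, 8.9]
finger_gap: -0.0
t 5.8 frame tcp [-41.42   -1.641  80.029] F [-7.955 17.341  8.942] gap -0.0455090125668817
shift units [-0.002 -0.214  0.053] turn units [ 0.097 -0.088 -0.13 ]
Ffr -18.649669230310515 -4.021293922759032 8.942352777638765
[[-0.009 -0.223  0.975]
 [ 0.009  0.975  0.224]
 [-1.     0.01  -0.007]]
```

The force jumped at tool x -41, so it looks seated. I'll back off, rise and check.

```bash
python3 -m pendant '[[0,0.3,0,0,0,0,1],[0,0.6,0,0,0,0.1,1],[-0.5,0.6,0,0,0,0,1],[-1,0,0,0,0,0,1],[-1,0,0,0,0,0,1]]'
python3 - <<'E'
from h import *
plan(-60,-140,100)
i=read_camera("scene");cv2.imwrite("pics/s3f.png",i);cv2.imwrite("pics/s3.png",cv2.resize(i[155:295,240:425],None,fx=4,fy=4,interpolation=cv2.INTER_CUBIC))
t=read_camera("top");cv2.imwrite("pics/t3f.png",t);cv2.imwrite("pics/t3.png",cv2.resize(t[185:290,265:420],None,fx=5,fy=5,interpolation=cv2.INTER_CUBIC))
E
```

```text
clock: 6.22
position: [557.8, 38.8, 152.8]
eef_rot: [-0.163, 1.581, 0.189]
force: [0.3, -1.0, 0.3]
finger_gap: -0.3
t 6.2167 frame tcp [-88.32   -4.227 152.771] F [ 0.328 -1.008  0.27 ] gap -0.2782656898020786
shift units [ 1.344 -0.94  -4.511] turn units [ 0.076 -0.19  -0.222]
Ffr 1.0550868927235912 0.1022219405172604 0.2702515555282011
[[-0.019 -0.222  0.975]
 [ 0.014  0.975  0.222]
 [-1.     0.018 -0.015]]
```

View pics/s3.png

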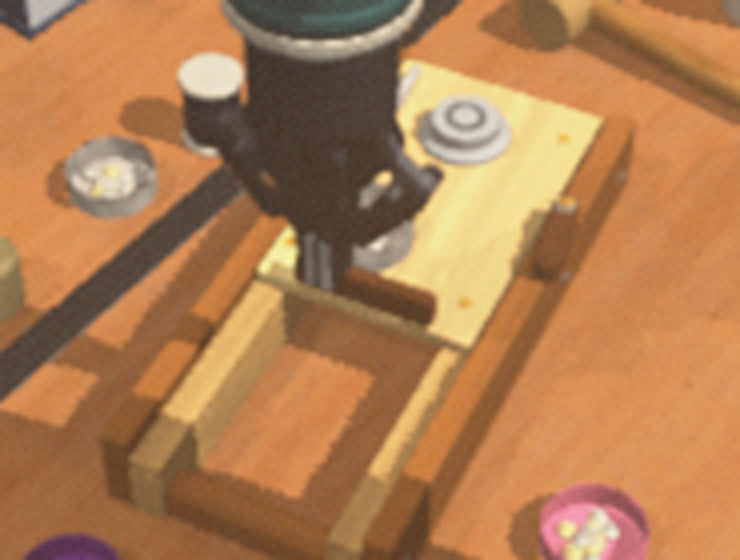

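View pics/t3.png

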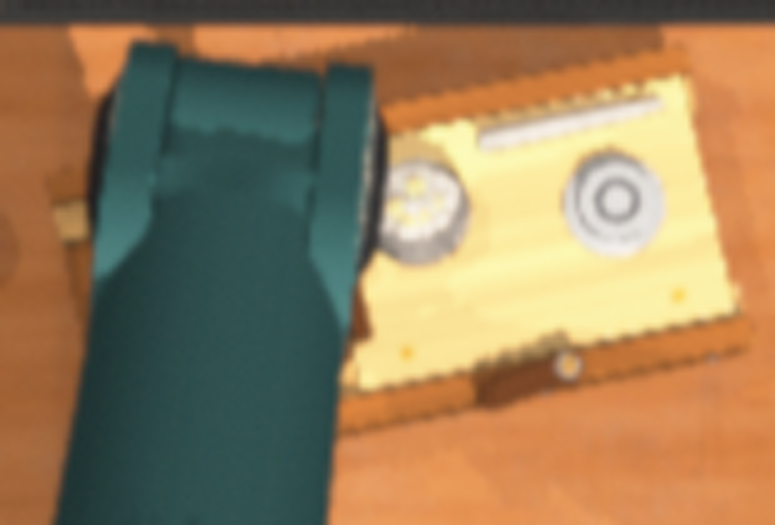

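```bash
python3 - <<'E'
from h import *
t=camera_model("top"); s=camera_model("scene")
Tp=lambda x,y:(265+x/5-.4,185+y/5-.4)
Sp=lambda x,y:(240+x/4-.4,155+y/4-.4)
for n,a,b in [("front-y",(738,312),(605,122)),("rear-y",(358,390),(468,348))]:
    for z in (56,63): print(n,z,fr(onz(t,*Tp(*a),z)),fr(onz(s,*Sp(*b),z)))
    o1,d1=ray(t,*Tp(*a));o2,d2=ray(s,*Sp(*b))
    k=np.linalg.lstsq(np.array([d1,-d2]).T,o2-o1,rcond=None)[0]; print(fr((o1+k[0]*d1+o2+k[1]*d2)/2), np.linalg.norm(o1+k[0]*d1-o2-k[1]*d2))
# predicted lip edge ends in scene for seated/unseated
for z in (78,85):
  for x in(75,78): print(z,x,[(proj(s,wo(x-110,y,z))-[240,155])*4 for y in(-45,45)])
E
```

```text
front-y 56 [190.5 -69.7  56. ] [185.6 -70.7  56. ]
front-y 63 [189.2 -70.3  63. ] [177.9 -72.8  63. ]
[191.5 -69.2  50.6] 0.19580135127144788
rear-y 56 [-32.7 -69.4  56. ] [-33.  -68.7  56. ]
rear-y 63 [-33.1 -69.9  63. ] [-38.8 -70.8  63. ]
[-32.8 -69.   55.9] 0.7634637302675974
78 75 [array([429.2, 309.9]), array([289.8, 260. ])]
78 78 [array([431.3, 306.4]), array([292.1, 256.7])]
85 75 [array([429.6, 301.6]), array([289.6, 251.7])]
85 78 [array([431.8, 298.2]), array([291.9, 248.5])]
```

Rear and front corners both fit z = 56 and board x ≈ 77, with the lip edge where the seated case predicts. The tin and punch are aboard. Next is the turn-button, going round to its outer side.

```bash
python3 -m pendant '[[0,-0.7,-0.8,0,-0.19,-0.22,1],[0,-0.9,-0.8,0,0,0,1],[0,-0.9,-0.8,0,0,0,1],[0,-0.9,-0.8,0,0,0,1],[0,-0.9,-0.8,0,0,0,1]]'
python3 - <<'E'
from h import *
plan(47,-124,64)
cv2.imwrite("pics/w4.png",read_camera("wrist"))
i=read_camera("scene");cv2.imwrite("pics/s4.png",cv2.resize(i[155:295,240:425],None,fx=4,fy=4,interpolation=cv2.INTER_CUBIC))
E
```

```text
clock: 6.73
position: [473.1, -108.4, 155.5]
eef_rot: [-0.185, 1.548, 0.187]
force: [1.6, 0.3, 0.4]
finger_gap: 0.1
t 6.7333 frame tcp [  37.139 -118.746  155.482] F [1.553 0.262 0.365] gap 0.14374517733419204
shift units [ 2.58  -0.324 -0.221] turn units [0.251 0.188 0.002]
Ffr 0.07988903343490046 1.5732133536502704 0.36482690484259267
[[ 0.015 -0.236  0.972]
 [ 0.003  0.972  0.236]
 [-1.    -0.     0.015]]
```

View pics/w4.png

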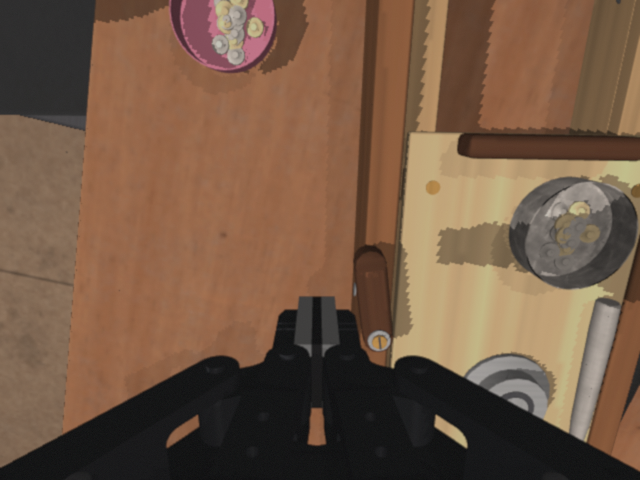

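View pics/s4.png

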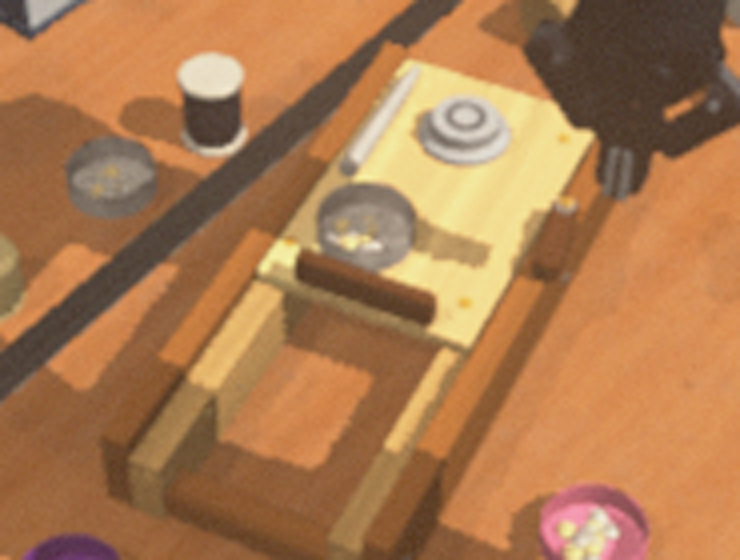

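```bash
python3 - <<'E'
from h import *
m=camera_model("wrist")
print(fr(onz(m,378,341,74)),fr(onz(m,370,255,72.5)),"board corner",fr(onz(m,409,131,56)), "cheek outer",fr(onz(m,365,100,58)))
E
```

```text
[ 89.3 -82.9  74. ] [ 37.3 -90.   72.5] board corner [-27.7 -69.9  56. ] cheek outer [-43.1 -94.6  58. ]
```

```bash
python3 -m pendant '[[0.3,-0.2,-0.25,0.25,0.19,0,1],[0.8,-0.1,0,0,0,0,1],[0.8,0,0,0,0,0,1],[0.6,0,0,0,0,0,1],[0,0,0,0,0,0,1]]'
python3 -c "from h import *; plan(47,-104,64)"
```

```text
clock: 7.25
position: [465.7, -122.9, 76.4]
eef_rot: [-0.162, 1.566, 0.159]
force: [-0.8, 1.1, -0.5]
finger_gap: -0.2
t 7.25 frame tcp [  49.678 -129.037   76.355] F [-0.8    1.096 -0.468] gap -0.21543677581567205
shift units [-0.056  0.1    0.833] turn units [-0.167 -0.013  0.028]
Ffr -1.2429265076893372 -0.5439489119425647 -0.4681990914120533
[[-0.001 -0.203  0.979]
 [-0.002  0.979  0.203]
 [-1.    -0.002 -0.001]]
```

```bash
python3 -m pendant '[[-0.1,0,0.2,-0.17,0,0,1],[0,0.05,0.25,0,0,0,1],[0,0.05,0.2,0,0,0,1],[0,0.1,0.2,0,0,0,1],[0,0.1,0.2,0,0,0,1]]'
python3 -c "from h import *; plan(41,-86,64)"
```

```text
clock: 7.67
position: [497.5, -105.8, 81.0]
eef_rot: [-0.174, 1.566, 0.169]
force: [-0.3, -0.9, -0.9]
finger_gap: 0.4
t 7.6667 frame tcp [ 39.88  -94.345  81.032] F [-0.324 -0.852 -0.862] gap 0.36837995598706486
shift units [ 0.101 -0.037  0.278] turn units [ 0.009 -0.024  0.038]
Ffr 0.7620805076425703 -0.5004177804098231 -0.8622404669534469
[[-0.001 -0.217  0.976]
 [-0.003  0.976  0.217]
 [-1.    -0.003 -0.002]]
```

```bash
python3 - <<'E'
from h import *
cv2.imwrite("pics/w5.png",read_camera("wrist"))
i=read_camera("scene");cv2.imwrite("pics/s5.png",cv2.resize(i[155:295,240:425],None,fx=4,fy=4,interpolation=cv2.INTER_CUBIC))
E
```

```text
(no output)
```

View pics/w5.png

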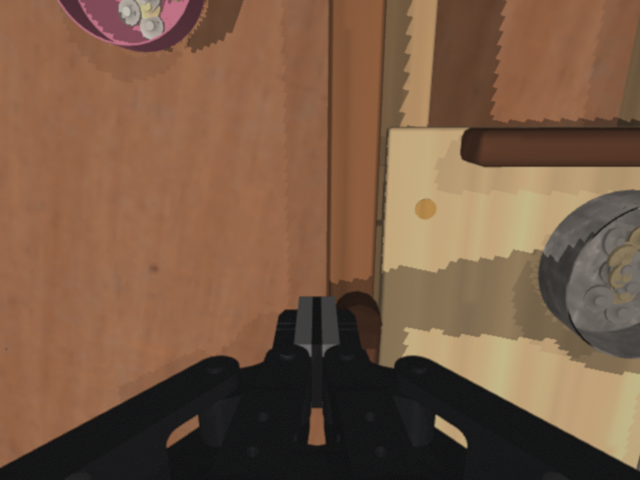

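View pics/s5.png

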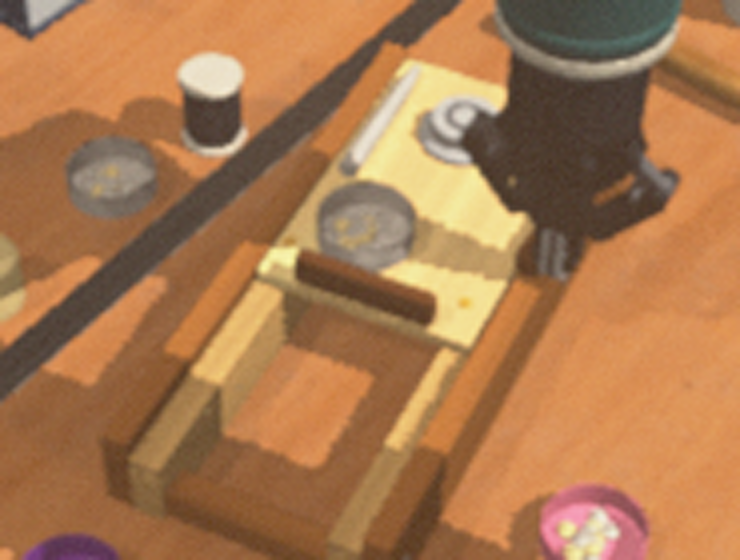

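Fingers are against the outer side of the button near its tip (wrist (335,300)), and it has begun to turn. I'll keep the push a few mm nearer the pivot.

```bash
python3 -m pendant '[[0.08,-0.15,0.1,0,0,0,1],[0,-0.05,0.2,0,0,0,1],[0,0,0.2,0,0,0,1],[0,0,0.2,0,0,0,1],[0,0,0.2,0,0,0,1]]'
python3 -c "from h import *; plan(45,-64,64)"
```

```text
clock: 8.18
position: [526.3, -104.7, 80.0]
eef_rot: [-0.173, 1.565, 0.173]
force: [-1.2, -0.1, -0.2]
finger_gap: -0.1
t 8.1833 frame tcp [ 45.015 -65.989  80.019] F [-1.177 -0.104 -0.232] gap -0.05771955991742847
shift units [0.067 0.    0.066] turn units [ 0.029 -0.009  0.002]
Ffr -0.15287262901518556 -1.1720486714810834 -0.23156056216575555
[[-0.001 -0.218  0.976]
 [-0.     0.976  0.218]
 [-1.    -0.    -0.001]]
```

Now to (55,-52), then (64,-46), in small steps.

```bash
python3 -m pendant '[[0.05,-0.1,0.2,0,0,0,1],[0,-0.15,0.15,0,0,0,1],[0,-0.15,0.1,0,0,0,1],[0,-0.1,0.05,0,0,0,1],[0,-0.1,0.05,0,0,0,1]]'
python3 - <<'E'
from h import *
plan(67,-45,64)
cv2.imwrite("pics/w6.png",read_camera("wrist"))
i=read_camera("scene");cv2.imwrite("pics/s6.png",cv2.resize(i[155:295,240:425],None,fx=4,fy=4,interpolation=cv2.INTER_CUBIC))
E
```

```text
clock: 8.6
position: [548.7, -119.6, 77.7]
eef_rot: [-0.173, 1.565, 0.174]
force: [-0.8, 0.7, -0.0]
finger_gap: -0.0
t 8.6 frame tcp [ 64.361 -47.356  77.681] F [-0.786  0.747 -0.037] gap -0.04752182202445502
shift units [-0.011 -0.088  0.078] turn units [ 0.04  -0.019 -0.004]
Ffr -0.8991506711266598 -0.6059307115009269 -0.03658748232949324
[[-0.002 -0.219  0.976]
 [ 0.     0.976  0.219]
 [-1.     0.    -0.001]]
```

View pics/w6.png

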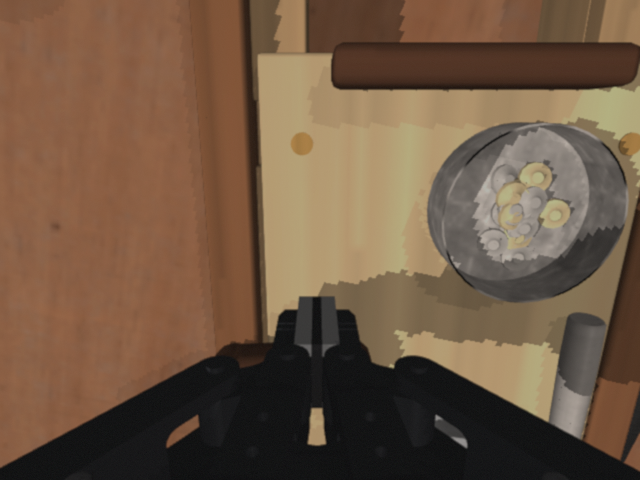

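View pics/s6.png

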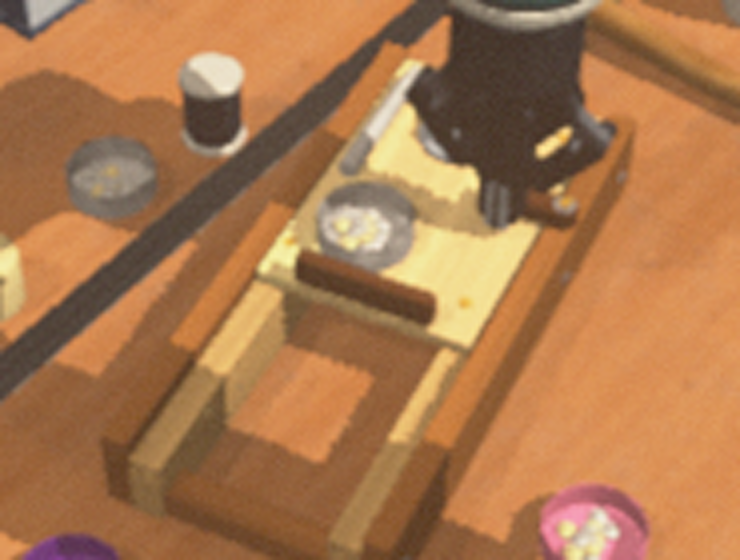

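```bash
python3 -m pendant '[[0,-0.06,0,0,0,0,1],[0,0,0,0,0,0,1]]'
python3 -c "from h import *; plan(67,-45,64)"
```

```text
clock: 8.87
position: [549.1, -121.8, 77.8]
eef_rot: [-0.173, 1.565, 0.173]
force: [-1.0, -0.2, -0.1]
finger_gap: 0.1
t 8.8667 frame tcp [ 66.642 -47.416  77.799] F [-0.971 -0.248 -0.127] gap 0.1481535213037642
shift units [-0.007 -0.012  0.08 ] turn units [ 0.032 -0.011  0.001]
Ffr 0.032183126738464046 -1.001566306898128 -0.12734565709443219
[[-0.001 -0.218  0.976]
 [-0.     0.976  0.218]
 [-1.    -0.    -0.001]]
```

Back off, up, and withdraw far enough for the cameras to see.

```bash
python3 -m pendant '[[0,0.4,-0.1,0,0,0,1],[-1,0,0,0,0,0,1],[-1,0,0,0,0,0,1],[-1,0.5,0,0,0,0,1],[-1,1,0,0,0,0,1]]'
python3 -m pendant '[[-0.5,1,0,0,0,0,1],[0,1,0,0,0,0,1],[0,1,0,0,0,0,1],[0,1,0,0,0,0,1],[0,1,0,0,0,0,1]]'
python3 - <<'E'
from h import *
plan(67,-45,64)
cv2.imwrite("pics/w7.png",read_camera("wrist"))
i=read_camera("scene");cv2.imwrite("pics/s7.png",cv2.resize(i[155:295,240:425],None,fx=4,fy=4,interpolation=cv2.INTER_CUBIC))
t=read_camera("top");cv2.imwrite("pics/t7.png",cv2.resize(t[185:290,265:420],None,fx=5,fy=5,interpolation=cv2.INTER_CUBIC))
E
```

```text
clock: 9.28
position: [528.9, -68.1, 195.6]
eef_rot: [-0.168, 1.576, 0.167]
force: [1.6, 0.3, 0.9]
finger_gap: 0.4
clock: 9.7
position: [495.1, 86.1, 218.7]
eef_rot: [-0.165, 1.565, 0.168]
force: [1.3, 0.8, 0.2]
finger_gap: 0.1
t 9.7 frame tcp [-148.067  -55.244  218.699] F [1.341 0.757 0.221] gap 0.1334803885469617
shift units [ 4.675 -7.176  0.387] turn units [-0.077 -0.004 -0.025]
Ffr -0.449766269659198 1.472961065136725 0.22147262726968153
[[-0.001 -0.21   0.978]
 [ 0.002  0.978  0.21 ]
 [-1.     0.002 -0.   ]]
```

View pics/t7.png

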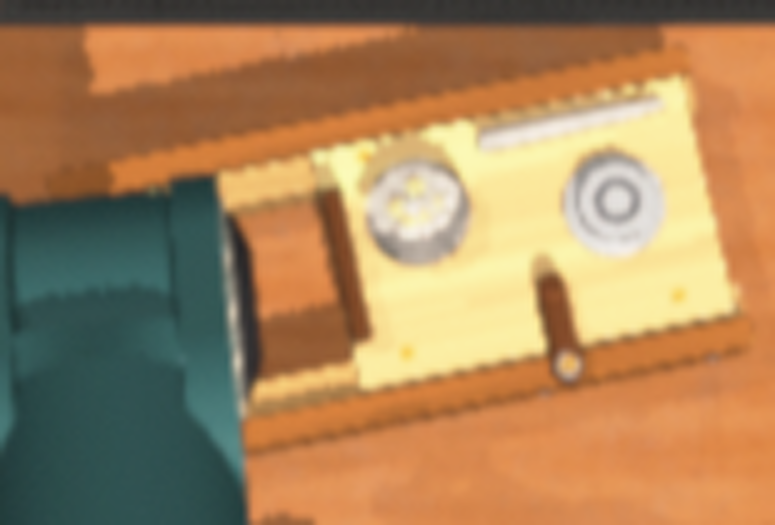

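View pics/s7.png

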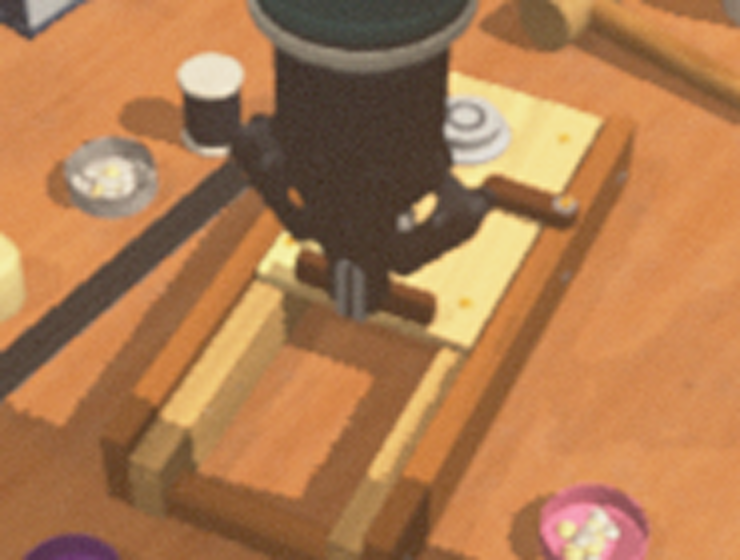

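View pics/w7.png

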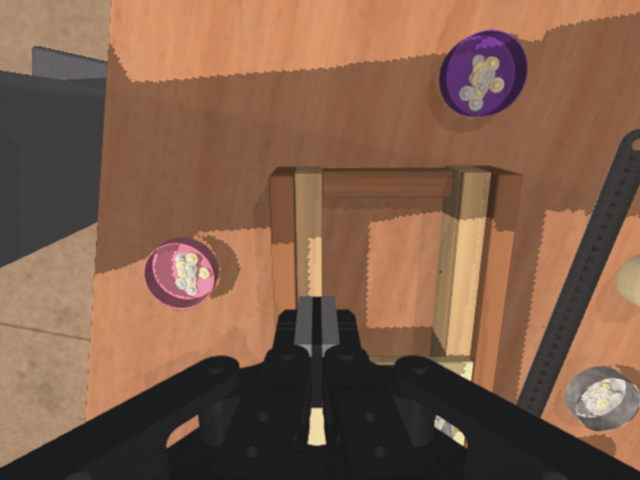

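```bash
python3 - <<'E'
from h import *
t=camera_model("top"); i=cv2.imread("pics/t7.png")
hsv=cv2.cvtColor(i,cv2.COLOR_BGR2HSV); m=((hsv[...,2]<135)&(hsv[...,0]<20)).astype(np.uint8)
mm=np.zeros_like(m); mm[272:342,500:620]=m[272:342,500:620]
pts=[]
for r in range(280,335,5):
    c=np.where(mm[r])[0]
    if len(c): pts.append(((c.min()+c.max())/2,r)); print(r,c.min(),c.max())
P=np.array([fr(onz(t,265+a/5-.4,185+b/5-.4,72)) for a,b in pts]); k=np.polyfit(P[:,1],P[:,0],1)
print(P[0],P[-1],"theta",np.pi/2-k[0]*-1, "x at pivot",np.polyval(k,-81))
E
```

```text
280 542 556
285 539 559
290 540 557
295 541 547
300 541 550
305 541 561
310 542 562
315 543 565
320 545 566
325 546 566
330 547 567
[ 86.1 -31.2  72. ] [ 84.4 -60.1  72. ] theta 1.5780770296680895 x at pivot 83.89671950836437
```

```bash
python3 -m pendant '[[0,0,0,0,0,0,1],[0,0,0,0,0,0,1]]'; python3 -c "from cell import *; print(sign_off())"
```

```text
clock: 10.02
position: [494.4, 86.9, 218.3]
eef_rot: [-0.168, 1.565, 0.171]
force: [-0.3, 0.7, 0.9]
finger_gap: 0.3
the job is handed in; nothing more can be done
None
```

The board is seated in its notches and the turn-button stands square across it. I handed the job in at about 10 s. No verdict is reported.

- **Board:** I pushed it about 90 mm by its lip with closed fingertips, at about 3–6 N, until the force jumped to about 29 N at the notch stops. The rear and front corners fit a plate top of 56 mm and board x of about 77 mm (home is 75 ±3). Triangulating the rear corner from two views agreed. The front corner gave 51 mm that way, which I put down to a poor pixel pick.
- **Turn-button:** I pushed it round from about -0.14 rad. The last top view measured it at about 1.58 rad, with its axis passing within about 1 mm of the pivot. A wrist-camera check before the push disagreed with the other views by about 4 mm. I relied on the lip contact position instead.
- **Everything else:** The tin and punch are still on the board. The arm stood clear at the end, and I saw nothing else on the table disturbed.

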